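# Shut the air valve under the sliding cover

## Robot

A 6-joint arm with a two-finger parallel gripper is mounted at the origin on the work surface. World frame = base frame: x ahead of the robot, y to its left, z up, the work surface at z = 0. Lengths are in m, angles in rad, forces in N, time in s.
With the tool pointing down it reaches from about 0.25 to 0.725 m from the base axis. Payload 4 kg.
Tool frame: the origin (TCP) lies on the centre line of the jaws, within the pads' length; the fingertips stand 14 mm ahead of it and the grasp point (between the pads) lies 5 mm behind it; z points along the fingers, x is the direction in which the jaws open and shut, and the axes are right-handed (so a half turn about z gives the same grasp; the last joint's range is limited). The gripper opens to 85 mm and grips with 20 to 120 N. Pads are 22 mm wide; open, the fingers measure 114 mm over their backs; the gripper's body (76 mm by 85 mm) begins 54 mm behind the grasp point. The pads swing forward as they close: fully open they stand 13 mm farther back than shut.
Start: joints at [-1.111, 0.241, 0.005, 1.335, 0, 1.571], TCP at [0.222, -0.448, 0.245] pointing down, gripper open.
Joint ranges: [-2.72, 2.72], [-1.05, 1.87], [-1.09, 1.28], [-1.99, 2.15], [-1.42, 1.44], [-3.14, 3.14]. Speed limits (rad/s): [2.79, 2.79, 3.14, 3.14, 3.14, 3.14].

## Interface

Orientations are given as a unit quaternion [x, y, z, w].
In Python, from workcell import bot gives the robot as it stands.
- The arm moves only by the tool play_rows, never from a script. Its argument "motion" is a list of rows, each an object with "fingers": the closure, from -1 (fully open) to 1 (shut), so that 0 is half open; "translation": the shift along the tool's x, y, z in cm, a list of three; "roll": the turn about the tool's z in degrees. A call has 1 to 20 rows; each row is the pose to reach, as a shift and turn from the pose commanded when the call began, along the tool's axes at that moment; what a row does not reach only later rows make up. A row lasts 1/12 s, in which the tool goes at most 41.7 mm and 7.16 degrees, less where a joint would pass 70% of its speed; a pose out of reach is approached as far as the arm can. A call with a gripper value outside its range is refused whole. The fingers move at their own pace and stop on an object; the grip force is fixed at half the most. Time passes only in rows, so rows that repeat a pose let the fingers close. It gives the time, the measured TCP pose, the force and the opening at its end, in the units of the state.
- bot.get_obs(): the state, without advancing time (a new reading comes with each control period).
- bot.camera(name): name is "side" or "top" or "wrist"; returns a dict with "pixels" (384x512x3 uint8, red, green, blue), "intrinsics" (3x3 intrinsics, pixels), "world_to_cam" (4x4, takes a point from world to camera coordinates). Camera axes: x right, y down, z forward; pixel columns grow to the right and rows downward; lengths in m; the calibration is good to about 2 mm. A picture is of the moment at which its call begins. There is no depth.
- bot.job_done(): hands the job in, once; it reports no verdict.
The state is a dict: "clock": time; "joint_pos": joint angles; "joint_vel": joint speeds; "tau": joint torques, N m; "eef_pos": TCP position; "tool_rot": TCP orientation; "ft_force": force on the tool from outside, world axes, zero at the start; "ft_torque": the same for the moment, N m; "grip_width": finger opening in m.
Only numpy, scipy, OpenCV 4.12 (cv2) and the standard library are available. Lean on these libraries where they do the work, as an engineer would, in place of code of your own. Each camera call takes 0.05 s, during which the arm holds its last target. There are 200 camera calls.

## Task

Shut off the compressed air to this station: with the fingertips, push the cover of the valve box all the way along to the far end of its guides, where the closed deck is, so that the valves are revealed, then push the valve handle that has a round knob on its free end fully shut, a quarter turn clockwise to its stop. The cover only slides and must not be lifted; leave the plain straight handle and the things around the box as they are.

Things in the scene. Friction and masses are not known exactly. Their poses are not given: they have to be found in the camera images.
- valve_box: Fixed grey steel box, 154 (x) by 450 (y) by 76 mm; origin at the centre of its underside, z up. Its +y half (y -12 to 220 mm) is a closed deck, its -y half an open valve bay; deck and bay rim lie at z 68 mm. Guide lips along both long sides and end walls (inner faces at y -220 and +220 mm) rise to z 76 mm.
- valve_bay (a point): Centre of the bay's floor, at box x 0, y -116, z 6 mm. Inside, the bay is 124 mm (x -62 to 62) by 208 mm (box y -220 to -12). Two valves stand in it, pivots at box x 20 mm and y -160 and -75 mm; which of them is the marked one varies.
- cover: Loose aluminium plate 136 (x) by 210 (y) by 6 mm, 0.45 kg, on the box's rim between the lips (3 mm play each side); origin at the centre of its underside, axes as the box. It starts over the bay (centre at box y -113 to -96 mm) and slides with 1 to 4 N in box +y over the deck to the end wall (centre at box y +115 mm). A black rib stands on it.
- cover_rib (a point): Centre of the black upright rib on the cover: 70 mm along x, 14 mm thick along y, 22 mm tall, in the middle of the plate; the point is 17 mm above the plate's underside (85 mm above the bench). Push it on its -y face.
- marked_handle (a joint): Angle of the marked handle, the one with the round end: 0 = open (points along the box's -x), 1.571 rad = fully shut at its stop (points along the box's +y). It turns clockwise seen from above and stays where it is left (0.08 N m friction, about 2 N at the end). It starts between 0 and 0.3.
- marked_pivot (a point): Point on the marked valve's upright turning axis at mid-height of its handle, 52 mm above the bench (16 mm below the rim).
- marked_tip (a point): Centre of the round end of the marked steel handle, 50 mm from the pivot, mid-height: an upright round puck 24 mm in diameter. The handle is a bar 10 mm wide and, like the puck, 16 mm tall, from 44 to 60 mm above the bench. Brass pipes and valve bodies below it reach up to 34 mm above the bench.
- plain_pivot (a point): Like marked_pivot, for the other valve, which is to be left alone.
- plain_tip (a point): Point on the plain steel handle, 50 mm from its pivot: a straight bar 10 mm wide, 16 mm tall, reaching 62 mm from the pivot, with no round end. It also starts 0 to 0.3 rad from the box's -x, turned clockwise.
- flux_bottle: White bottle, 38 mm diameter, 85 mm tall, standing beyond the box; origin at the centre of its underside. Leave it.
- solder_spool: Grey spool, 52 mm diameter, 46 mm tall, standing beyond the box; origin at the centre of its underside. Leave it.
- driver: Screwdriver, 150 mm long, lying on the robot's side of the box, roughly along the box. Leave it.
- parts_cup: Black plastic cup, 56 mm diameter, 45 mm tall, beyond the box; origin at the centre of its underside. Leave it.
Things that resemble listed ones, but are neither listed nor needed, are in the scene too. Leave any turquoise look-alike of the cover alone.

How it is judged:
On the way, in this order (a step that is already met when the one before it is completed fails the run):
1. the cover has been slid off the valve bay to the far end of its guides (y of cover in the frame of valve_box above 0.1 m), for 0.2 s.
2. the handle with the round end has been pushed shut (value of joint marked_handle above 1.45 rad), for 0.2 s.
At the end, for the whole second after the job is handed in: The cover lies flat on the box within 15 mm of the far end of its travel, the handle with the round end is within 0.12 rad (7 degrees) of its shut stop, both at rest; the plain handle's end is within 10 mm, and the bottle, spool, screwdriver and cup within 20 mm, of where they were (y of cover in the frame of valve_box above 0.1 m and value of joint marked_handle above 1.45 rad and z of cover in the frame of valve_box between 0.064 and 0.072 m and linear speed of cover below 0.02 m/s and velocity of joint marked_handle between -0.05 and 0.05 rad/s and distance of plain_tip from where it was at the start of the episode below 0.01 m and distance of each of flux_bottle, solder_spool, driver, parts_cup from where it was at the start of the episode below 0.02 m); the robot touches nothing.
It fails at once if the cover was lifted or tipped (z of cover in the frame of valve_box above 0.078 m or angle between cover's own z axis and vertical above 0.15 rad).
It fails at once if the plain handle was moved (distance of plain_tip from where it was at the start of the episode above 0.01 m).
It fails at once if the bottle, spool, screwdriver or cup was moved (distance of any of flux_bottle, solder_spool, driver, parts_cup from where it was at the start of the episode above 0.02 m).
It also fails if it takes over 48 s, if anything falls off the work surface, if the arm or the gripper's body presses on something with over 40 N, if the wrist force passes 120 N, or if a joint passes its speed limit or range.

## Working session

There is one attempt and no reset: what is moved stays moved. The work goes in short steps, Python scripts to look and compute and a tool call to move; the robot and the scene stay as the last step left them, time stands still between calls to the robot, and variables do not carry over. Pictures are saved under pics/ and viewed, about 8 in all and at most 12, crops included, and the job is handed in when it is done.

Besides the shell and the picture viewer there is one more tool, called after ">>>" by a JSON object that holds its "op" and its "data", one argument or row to a line. play_rows: Moves the arm, as the interface text tells. Its arguments: {"type":"object","properties":{"motion":{"type":"array","items":{"type":"object","properties":{"fingers":{"type":"number"},"translation":{"type":"array","items":{"type":"number"}},"roll":{"type":"number"}}}}},"required":["motion"]}

```bash
mkdir -p pics; ls; python3 - <<'E'
from workcell import bot
import cv2,numpy as np
for n in("top","side"):
    c=bot.camera(n);cv2.imwrite(f"pics/{n}0.png",c["pixels"][...,::-1]);np.savez(f"{n}0.npz",**c)
    print(n,c["intrinsics"].round(1).tolist(),c["world_to_cam"].round(3).tolist())
print(bot.get_obs())
a=cv2.imread("pics/top0.png");b=cv2.imread("pics/side0.png")
cv2.imwrite("pics/t0.png",cv2.resize(a,(800,600)))
E
```

```text
pics
top [[488.0, 0.0, 253.0], [0.0, 488.0, 189.9], [0.0, 0.0, 1.0]] [[-0.028, -1.0, -0.01, -0.048], [-0.998, 0.028, -0.053, 0.54], [0.054, 0.009, -0.999, 1.565], [0.0, 0.0, 0.0, 1.0]]
side [[417.7, 0.0, 260.9], [0.0, 417.7, 192.8], [0.0, 0.0, 1.0]] [[-0.957, -0.291, 0.0, 0.485], [-0.218, 0.717, -0.663, 0.197], [0.192, -0.634, -0.749, 0.864], [0.0, 0.0, 0.0, 1.0]]
{'clock': 0.1, 'joint_pos': array([-1.11102749e+00,  2.41348803e-01,  3.86298389e-03,  1.33520538e+00,
        2.03772120e-05,  1.57084009e+00]), 'joint_vel': array([ 0.0003749 , -0.00071252,  0.00321005, -0.00021277,  0.00186184,
        0.00160019]), 'tau': array([-3.35574248e-05, -3.73138726e+01,  2.53009415e+01,  1.08762065e-02,
       -2.39515748e-05,  3.03365439e-06]), 'eef_pos': array([ 0.22163635, -0.44759143,  0.24449792]), 'tool_rot': array([ 8.49617688e-01, -5.27398224e-01, -7.99608942e-04, -5.08298580e-04]), 'ft_force': array([-0.21226046, -0.47300066,  1.11967766]), 'ft_torque': array([-0.01964101, -0.00320133, -0.02961719]), 'grip_width': 0.08524285705924384}
```

View pics/t0.png

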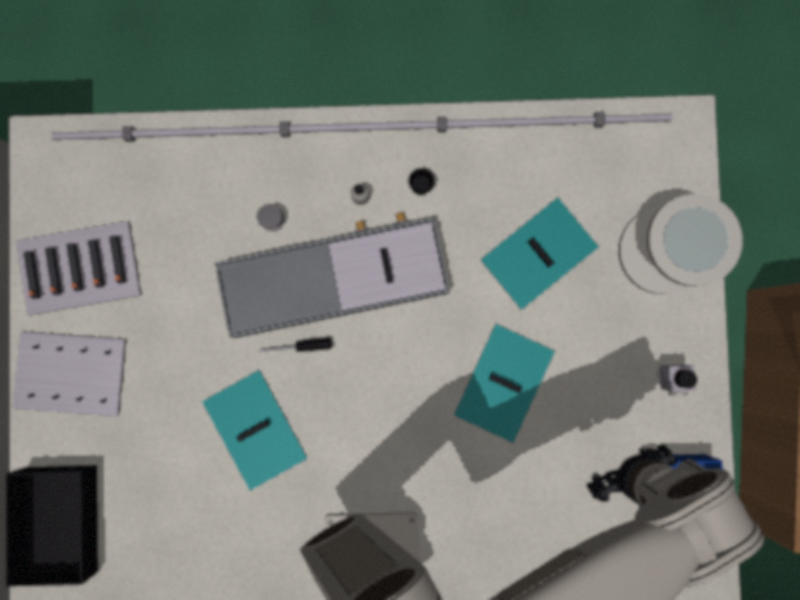

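View pics/side0.png

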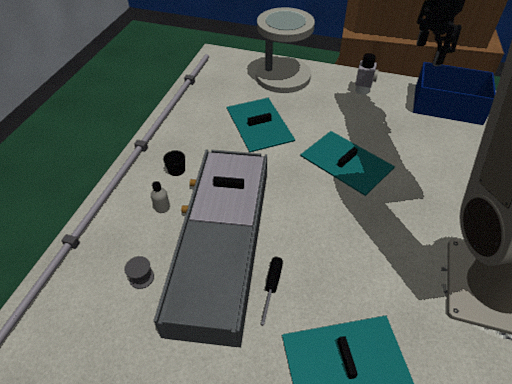

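The top view (scaled by 1.56) shows the box running from (225,300) to (445,255). The deck is on the left and the bright cover is on the right, with its rib at (386,265). The driver lies on the robot's side at about (300,345). The side view confirms the layout: rib at (228,182), deck end at (200,330). Next I'll measure the box and rib.

```bash
cat > h.py <<'E'
import numpy as np,cv2
def ray(c,uv,z):
    K=c["intrinsics"];T=c["world_to_cam"];R=T[:3,:3];o=-R.T@T[:3,3]
    uv=np.atleast_2d(uv).astype(float)
    d=np.c_[uv,np.ones(len(uv))]@np.linalg.inv(K).T@R
    return o+d*((z-o[2])/d[:,2])[:,None]
def proj(c,P):
    P=np.atleast_2d(P);T=c["world_to_cam"];q=(P@T[:3,:3].T+T[:3,3])@c["intrinsics"].T
    return q[:,:2]/q[:,2:]
E
python3 - <<'E'
from h import *
for n,rib,roi in(("top",(247,170),(130,130,300,225)),("side",(228,182),(150,140,275,350))):
    c=dict(np.load(n+"0.npz"));im=c["pixels"];hsv=cv2.cvtColor(im,cv2.COLOR_RGB2HSV)
    m=(im.max(2)<60).astype(np.uint8)
    k,l,s,ce=cv2.connectedComponentsWithStats(m)
    i=min(range(1,k),key=lambda i:np.hypot(*(ce[i]-rib)) if s[i,4]>15 else 1e9)
    print(n,"rib",ce[i],s[i],ray(c,ce[i],.090).round(4))
    ys,xs=np.where(l==i);P=ray(c,np.c_[xs,ys],.092)[:,:2].astype(np.float32);print("rib rect",cv2.minAreaRect(P))
    # deck: grey, darker than bench
    print("samples deck/cover/bench",im[190,180] if n=="top" else im[270,215],im[165,265] if n=="top" else im[205,225],im[240,200] if n=="top" else im[230,350])
    g=im.astype(int);
    d=((g.mean(2)<120)&(g.mean(2)>55)&(abs(g[...,0]-g[...,2])<25)).astype(np.uint8)
    mm=np.zeros_like(d);x0,y0,x1,y1=roi;mm[y0:y1,x0:x1]=1;d&=mm
    k,l,s,ce=cv2.connectedComponentsWithStats(d);i=1+np.argmax(s[1:,4])
    ys,xs=np.where(l==i);print("grey",s[i])
    P=ray(c,np.c_[xs,ys],.074)[:,:2].astype(np.float32);r=cv2.minAreaRect(P);print("rect",r,cv2.boxPoints(r).round(3).tolist())
E
```

```text
top rib [247.30508475 169.6440678 ] [244 160   7  20  59] [[ 0.5971 -0.0482  0.09  ]]
rib rect ((0.597541868686676, -0.04815543070435524), (0.06131066754460335, 0.008468636311590672), 9.719595909118652)
samples deck/cover/bench [106 108 111] [165 159 168] [175 170 163]
grey [ 138  138  152   78 4439]
rect ((0.584632933139801, 0.058753833174705505), (0.16960865259170532, 0.45649051666259766), 10.15984058380127) [[0.460999995470047, 0.2680000066757202], [0.5410000085830688, -0.1809999942779541], [0.7080000042915344, -0.1509999930858612], [0.628000020980835, 0.2980000078678131]]
side rib [228.27574751 182.27574751] [213 177  31  12 301] [[ 0.5973 -0.0436  0.09  ]]
rib rect ((0.596932590007782, -0.04211518168449402), (0.0713559240102768, 0.029627008363604546), 9.95776653289795)
samples deck/cover/bench [88 92 89] [138 134 141] [156 155 146]
grey [ 153  150  114  183 8827]
rect ((0.5856447219848633, 0.06451334059238434), (0.16680069267749786, 0.45426201820373535), 10.304738998413086) [[0.46299999952316284, 0.27300000190734863], [0.5440000295639038, -0.17399999499320984], [0.7080000042915344, -0.14399999380111694], [0.6269999742507935, 0.30300000309944153]]
```

>>> {"op": "play_rows", "data": {
  "motion": [
    {"fingers": 1, "translation": [-3, -10, 1], "roll": -15},
    {"fingers": 1, "translation": [-15.1, -50.2, 4.5], "roll": -73.7},
    {"fingers": 1, "translation": [-15.1, -50.2, 4.5], "roll": -73.7},
    {"fingers": 1, "translation": [-15.1, -50.2, 4.5], "roll": -73.7},
    {"fingers": 1, "translation": [-15.1, -50.2, 4.5], "roll": -73.7},
    {"fingers": 1, "translation": [-15.1, -50.2, 4.5], "roll": -73.7},
    {"fingers": 1, "translation": [-15.1, -50.2, 4.5], "roll": -73.7},
    {"fingers": 1, "translation": [-15.1, -50.2, 4.5], "roll": -73.7},
    {"fingers": 1, "translation": [-15.1, -50.2, 4.5], "roll": -73.7},
    {"fingers": 1, "translation": [-15.1, -50.2, 4.5], "roll": -73.7},
    {"fingers": 1, "translation": [-15.1, -50.2, 4.5], "roll": -73.7},
    {"fingers": 1, "translation": [-15.1, -50.2, 4.5], "roll": -73.7},
    {"fingers": 1, "translation": [-15.1, -50.2, 4.5], "roll": -73.7},
    {"fingers": 1, "translation": [-15.1, -50.2, 4.5], "roll": -73.7},
    {"fingers": 1, "translation": [-15.1, -50.2, 4.5], "roll": -73.7},
    {"fingers": 1, "translation": [-15.1, -50.2, 4.5], "roll": -73.7},
    {"fingers": 1, "translation": [-15.1, -50.2, 4.5], "roll": -73.7},
    {"fingers": 1, "translation": [-15.1, -50.2, 4.5], "roll": -73.7}
  ]
}}

```text
clock: 1.6
eef_pos: [0.6039, -0.0912, 0.2006]
tool_rot: [0.996, 0.087, -0.0, 0.0]
ft_force: [0.3, -0.4, 0.9]
grip_width: -0.0003
```

```bash
python3 - <<'E'
from workcell import bot
from h import *
from scipy.spatial.transform import Rotation as R
c=bot.camera("wrist");cv2.imwrite("pics/w1.png",c["pixels"][...,::-1]);np.savez("w1.npz",**c)
o=bot.get_obs();print(o["clock"],o["eef_pos"].round(4),R.from_quat(o["tool_rot"]).as_matrix().round(3).tolist(),o["grip_width"],o["ft_force"].round(2))
E
```

```text
1.65 [ 0.6041 -0.0912  0.2008] [[0.985, 0.172, 0.0], [0.172, -0.985, -0.0], [0.0, 0.0, -1.0]] 0.00031736702823512874 [0.34 0.33 0.73]
```

View pics/w1.png

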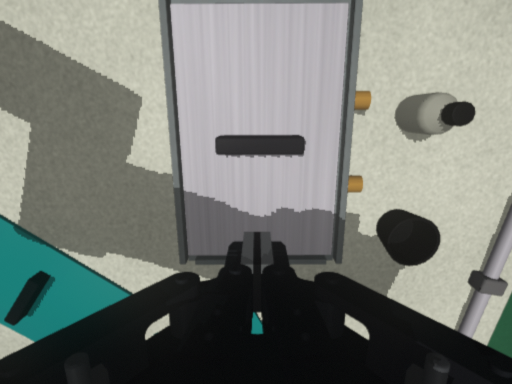

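The wrist view shows the box squared up with the tool. The rib is at (260,145), the shut fingertips at (257,240), and the box's -y end edge at row ~258.

```bash
python3 - <<'E'
from h import *
c=dict(np.load("w1.npz"));im=c["pixels"];m=np.zeros(im.shape[:2],np.uint8);m[125:165,200:320]=(im[125:165,200:320].max(2)<70)
ys,xs=np.where(m>0);uv=np.c_[xs,ys]
P=ray(c,uv,.096)[:,:2].astype(np.float32);r=cv2.minAreaRect(P);print("rib",r)
P=np.array([.6041,-.0912]);ex=np.array([.985,.172]);ey=np.array([-.172,.985])
d=np.array(r[0])-P;print("rib rel tcp box x,y",d@ex,d@ey)
for uv,z in(((175,60),.076),((186,255),.076),((350,60),.076),((340,255),.076),((262,258),.076),((262,262),.076)):
    q=ray(c,uv,z)[0,:2];print(uv,q.round(4),((q-P)@ex).round(4),((q-P)@ey).round(4))
E
```

```text
rib ((0.5979455709457397, -0.047515127807855606), (0.06865446269512177, 0.014093104749917984), 10.704312324523926)
rib rel tcp box x,y 0.001451685398602515 0.044088160906594995
(175, 60) [0.5214 0.0039] -0.0652 0.1079
(186, 255) [ 0.5483 -0.1623] -0.0672 -0.0604
(350, 60) [0.6567 0.0276] 0.0722 0.1079
(340, 255) [ 0.6905 -0.1373] 0.0772 -0.0603
(262, 258) [ 0.619 -0.153] 0.0041 -0.0635
(262, 262) [ 0.6198 -0.1571] 0.0041 -0.0676
```

>>> {"op": "play_rows", "data": {
  "motion": [
    {"fingers": 1, "translation": [0.1, 0, 2], "roll": 0},
    {"fingers": 1, "translation": [0.1, 0, 5], "roll": 0},
    {"fingers": 1, "translation": [0.1, 0, 8], "roll": 0},
    {"fingers": 1, "translation": [0.1, 0, 10], "roll": 0},
    {"fingers": 1, "translation": [0.1, 0, 10.6], "roll": 0},
    {"fingers": 1, "translation": [0.1, 0, 10.6], "roll": 0},
    {"fingers": 1, "translation": [0.1, 0, 10.6], "roll": 0},
    {"fingers": 1, "translation": [0.1, -1, 10.6], "roll": 0},
    {"fingers": 1, "translation": [0.1, -1.7, 10.6], "roll": 0},
    {"fingers": 1, "translation": [0.1, -2.2, 10.6], "roll": 0},
    {"fingers": 1, "translation": [0.1, -2.6, 10.6], "roll": 0},
    {"fingers": 1, "translation": [0.1, -3, 10.6], "roll": 0},
    {"fingers": 1, "translation": [0.1, -3.4, 10.6], "roll": 0},
    {"fingers": 1, "translation": [0.1, -3.8, 10.6], "roll": 0},
    {"fingers": 1, "translation": [0.1, -4.2, 10.6], "roll": 0}
  ]
}}

```text
clock: 2.9
eef_pos: [0.5988, -0.0485, 0.0948]
tool_rot: [0.996, 0.087, 0.001, 0.0]
ft_force: [0.1, -3.7, 2.6]
grip_width: -0.0003
```

```bash
python3 - <<'E'
from workcell import bot
from h import *
c=bot.camera("wrist");cv2.imwrite("pics/w2.png",c["pixels"][...,::-1]);np.savez("w2.npz",**c)
o=bot.get_obs();print(o["clock"],o["eef_pos"].round(4),o["ft_force"].round(2))
E
```

```text
2.95 [ 0.5984 -0.0476  0.0945] [ 1.06 -2.88  2.18]
```

View pics/w2.png

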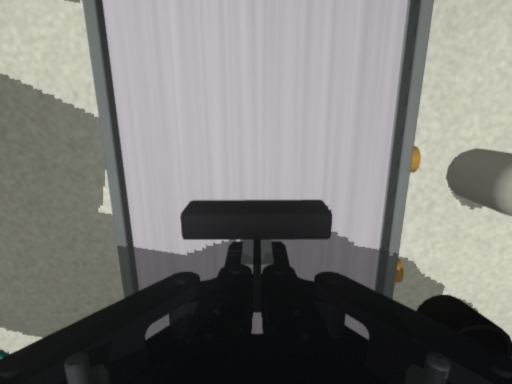

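The fingertips are on the rib's -y face (row 238), centred, with about 3 N of force and the cover flat. I'll push on.

>>> {"op": "play_rows", "data": {
  "motion": [
    {"fingers": 1, "translation": [0, -0.6, 0], "roll": 0},
    {"fingers": 1, "translation": [0, -1.5, 0], "roll": 0},
    {"fingers": 1, "translation": [0, -2.6, 0], "roll": 0},
    {"fingers": 1, "translation": [0, -3.7, 0], "roll": 0},
    {"fingers": 1, "translation": [0, -4.8, 0], "roll": 0},
    {"fingers": 1, "translation": [0, -5.9, 0], "roll": 0},
    {"fingers": 1, "translation": [0, -7, 0], "roll": 0},
    {"fingers": 1, "translation": [0, -8.1, 0], "roll": 0},
    {"fingers": 1, "translation": [0, -9.2, 0], "roll": 0},
    {"fingers": 1, "translation": [0, -10.3, 0], "roll": 0},
    {"fingers": 1, "translation": [0, -11.4, 0], "roll": 0},
    {"fingers": 1, "translation": [0, -12.5, 0], "roll": 0},
    {"fingers": 1, "translation": [0, -13.6, 0], "roll": 0},
    {"fingers": 1, "translation": [0, -14.7, 0], "roll": 0},
    {"fingers": 1, "translation": [0, -15.8, 0], "roll": 0},
    {"fingers": 1, "translation": [0, -16.8, 0], "roll": 0},
    {"fingers": 1, "translation": [0, -17.7, 0], "roll": 0},
    {"fingers": 1, "translation": [0, -18.4, 0], "roll": 0},
    {"fingers": 1, "translation": [0, -19, 0], "roll": 0},
    {"fingers": 1, "translation": [0, -19.5, 0], "roll": 0}
  ]
}}

```text
clock: 4.62
eef_pos: [0.5641, 0.1442, 0.0942]
tool_rot: [0.996, 0.088, -0.0, 0.0]
ft_force: [-0.3, -2.8, 0.5]
grip_width: -0.0
```

>>> {"op": "play_rows", "data": {
  "motion": [
    {"fingers": 1, "translation": [0, -0.3, 0], "roll": 0},
    {"fingers": 1, "translation": [0, -0.6, 0], "roll": 0},
    {"fingers": 1, "translation": [0, -0.9, 0], "roll": 0}
  ]
}}

```text
clock: 4.87
eef_pos: [0.5627, 0.1524, 0.0942]
tool_rot: [0.996, 0.087, -0.0, 0.0]
ft_force: [0.2, -2.7, 0.1]
grip_width: -0.0003
```

>>> {"op": "play_rows", "data": {
  "motion": [
    {"fingers": 1, "translation": [0, -0.2, 0], "roll": 0},
    {"fingers": 1, "translation": [0, -0.4, 0], "roll": 0}
  ]
}}

```text
clock: 5.03
eef_pos: [0.562, 0.1564, 0.0942]
tool_rot: [0.996, 0.087, -0.0, 0.0]
ft_force: [1.1, -2.9, 0.3]
grip_width: 0.0003
```

Not at the wall yet, so I'll keep pushing in small steps until the force rises.

>>> {"op": "play_rows", "data": {
  "motion": [
    {"fingers": 1, "translation": [0, -0.2, 0], "roll": 0},
    {"fingers": 1, "translation": [0, -0.4, 0], "roll": 0},
    {"fingers": 1, "translation": [0, -0.5, 0], "roll": 0}
  ]
}}

```text
clock: 5.28
eef_pos: [0.5619, 0.158, 0.0943]
tool_rot: [0.996, 0.086, 0.0, 0.004]
ft_force: [2.2, -12.7, 2.4]
grip_width: -0.0001
```

>>> {"op": "play_rows", "data": {
  "motion": [
    {"fingers": 1, "translation": [0, -0.2, 0], "roll": 0},
    {"fingers": 1, "translation": [0, -0.3, 0], "roll": 0},
    {"fingers": 1, "translation": [0, -0.3, 0], "roll": 0}
  ]
}}

```text
clock: 5.53
eef_pos: [0.5619, 0.158, 0.0943]
tool_rot: [0.996, 0.085, 0.001, 0.006]
ft_force: [3.3, -17.6, 2.3]
grip_width: -0.0002
```

```bash
python3 - <<'E'
from workcell import bot
from h import *
c=bot.camera("wrist");a=c["pixels"];b=bot.camera("top")["pixels"][110:250,110:320]
cv2.imwrite("pics/w3.png",np.vstack([a,cv2.resize(b,(512,216))[:216]])[...,::-1]);np.savez("w3.npz",**c)
o=bot.get_obs();print(o["clock"],o["eef_pos"].round(4),o["ft_force"].round(2))
E
```

```text
5.6333 [0.5618 0.1581 0.0943] [  3.8  -17.63   3.14]
```

View pics/w3.png

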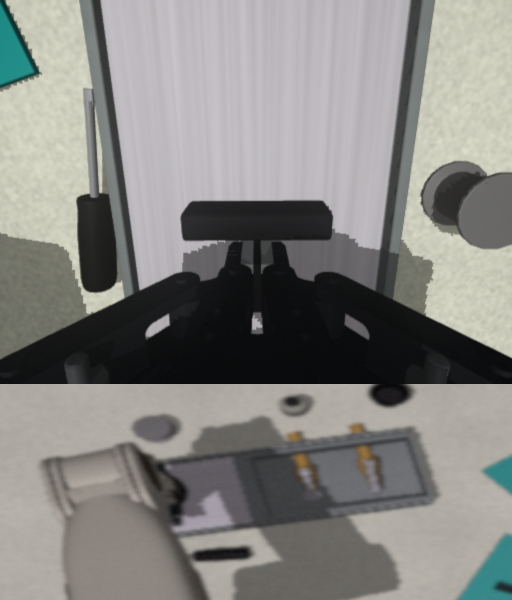

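The force rose to 18 N with no further motion and the cover is flat, so it's at the end wall. The valves are now visible in the top view. I'll back off, rise, and go to look into the bay.

>>> {"op": "play_rows", "data": {
  "motion": [
    {"fingers": 1, "translation": [0, 1, 0], "roll": 0},
    {"fingers": 1, "translation": [0, 2.5, 0], "roll": 0},
    {"fingers": 1, "translation": [0, 3, -2], "roll": 0},
    {"fingers": 1, "translation": [0, 4, -6], "roll": 0},
    {"fingers": 1, "translation": [0, 7, -10], "roll": 0},
    {"fingers": 1, "translation": [0, 11, -10.6], "roll": 0},
    {"fingers": 1, "translation": [0, 15, -10.6], "roll": 0},
    {"fingers": 1, "translation": [0, 19, -10.6], "roll": 0},
    {"fingers": 1, "translation": [0, 23, -10.6], "roll": 0},
    {"fingers": 1, "translation": [0, 26.5, -10.6], "roll": 0},
    {"fingers": 1, "translation": [0, 28.7, -10.6], "roll": 0},
    {"fingers": 1, "translation": [0, 28.7, -10.6], "roll": 0},
    {"fingers": 1, "translation": [0, 28.7, -10.6], "roll": 0}
  ]
}}

```text
clock: 6.72
eef_pos: [0.6107, -0.1191, 0.1997]
tool_rot: [0.996, 0.086, -0.0, -0.001]
ft_force: [-0.9, 0.2, -0.4]
grip_width: 0.0003
```

```bash
python3 - <<'E'
from workcell import bot
from h import *
c=bot.camera("wrist");cv2.imwrite("pics/w4.png",c["pixels"][...,::-1]);np.savez("w4.npz",**c)
o=bot.get_obs();print(o["clock"],o["eef_pos"].round(4),o["tool_rot"].round(4),o["ft_force"].round(2))
E
```

```text
6.7667 [ 0.6106 -0.1179  0.1998] [ 9.962e-01  8.730e-02 -2.000e-04 -1.000e-03] [-0.44  0.69 -0.18]
```

View pics/w4.png

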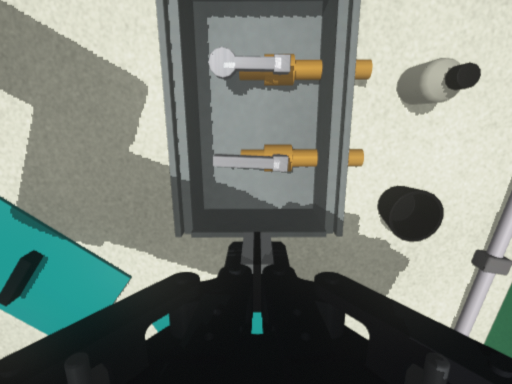

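The marked handle is the far one: puck at (223,62), pivot at (282,63). The plain bar runs from (215,160) to pivot (281,163).

```bash
python3 - <<'E'
from h import *
c=dict(np.load("w4.npz"));P=np.array([.6106,-.1179])
t=2*np.arctan2(.0873,.9962);ex=np.array([np.cos(t),np.sin(t)]);ey=np.array([-ex[1],ex[0]]);print(np.degrees(t))
g=cv2.cvtColor(c["pixels"],cv2.COLOR_RGB2GRAY)
h=cv2.HoughCircles(g[40:90,200:250],cv2.HOUGH_GRADIENT,1,20,param1=80,param2=8,minRadius=9,maxRadius=18);print(h)
for n,uv,z in(("puck",(223,62),.06),("mpiv",(282,63),.06),("ptip",(215,160),.06),("ppiv",(281,163),.06),("wallnear in",(262,210),.006),("bay left",(210,130),.006),("bay right",(317,130),.006),("lip L",(169,62),.076),("lip R",(352,62),.076),("end wall out",(262,236),.076)):
    q=ray(c,uv,z)[0,:2];print(n,q.round(4),"rel box",((q-P)@ex*100).round(2),((q-P)@ey*100).round(2))
E
```

```text
10.016414514280717
[[[20.5 22.5 15.2]
  [42.5 42.5 15.2]]]
puck [ 0.5635 -0.0165] rel box -2.88 10.8
mpiv [ 0.6121 -0.0088] rel box 2.05 10.72
ptip [ 0.568 -0.099] rel box -3.87 2.6
ppiv [ 0.6276 -0.0914] rel box 2.13 2.31
wallnear in [ 0.6225 -0.1559] rel box 0.51 -3.95
bay left [ 0.5523 -0.0775] rel box -5.04 4.99
bay right [ 0.6643 -0.058 ] rel box 6.33 4.97
lip L [ 0.5238 -0.026 ] rel box -6.95 10.56
lip R [ 0.6653 -0.0013] rel box 7.41 10.53
end wall out [ 0.6217 -0.1582] rel box 0.39 -4.16
```

Pivot spacing is 84 mm and pivot to puck is 49 mm, both matching the given sizes. The gap between the plain bar and the puck is about 64 mm, so I'll descend in its middle.

>>> {"op": "play_rows", "data": {
  "motion": [
    {"fingers": 1, "translation": [-1.5, -3.3, 0], "roll": 0},
    {"fingers": 1, "translation": [-2.9, -6.5, 0], "roll": 0},
    {"fingers": 1, "translation": [-2.9, -6.5, 2], "roll": 0},
    {"fingers": 1, "translation": [-2.9, -6.5, 5], "roll": 0},
    {"fingers": 1, "translation": [-2.9, -6.5, 8], "roll": 0},
    {"fingers": 1, "translation": [-2.9, -6.5, 10], "roll": 0},
    {"fingers": 1, "translation": [-2.9, -6.5, 12], "roll": 0},
    {"fingers": 1, "translation": [-2.9, -6.5, 13.3], "roll": 0},
    {"fingers": 1, "translation": [-2.9, -6.5, 13.8], "roll": 0},
    {"fingers": 1, "translation": [-2.9, -6.5, 13.8], "roll": 0},
    {"fingers": 1, "translation": [-2.9, -6.5, 13.8], "roll": 0}
  ]
}}

```text
clock: 7.68
eef_pos: [0.5711, -0.0582, 0.0629]
tool_rot: [0.996, 0.088, 0.0, -0.0]
ft_force: [-0.4, -0.2, 0.0]
grip_width: -0.0001
```

```bash
python3 - <<'E'
from workcell import bot
from h import *
c=bot.camera("wrist");cv2.imwrite("pics/w5.png",c["pixels"][...,::-1])
o=bot.get_obs();print(o["clock"],o["eef_pos"].round(4),o["ft_force"].round(2))
E
```

```text
7.7333 [ 0.5717 -0.0586  0.0634] [ 0.5  -0.76  0.34]
```

View pics/w5.png

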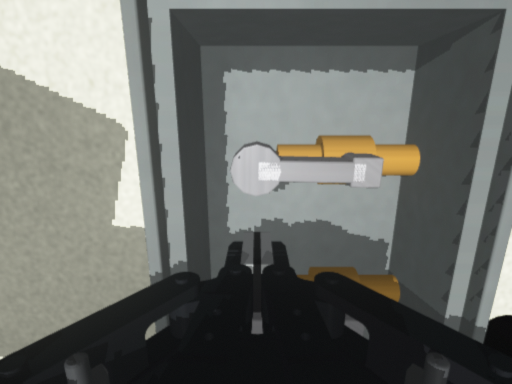

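The fingertips are in the bay, just -y of the puck (puck at (257,168)), touching nothing. Now I'll push along the arc.

>>> {"op": "play_rows", "data": {
  "motion": [
    {"fingers": 1, "translation": [-0.1, -1, 0], "roll": 0},
    {"fingers": 1, "translation": [-0.2, -1.9, 0], "roll": 0},
    {"fingers": 1, "translation": [-0.4, -2.5, 0], "roll": 0},
    {"fingers": 1, "translation": [-0.6, -3.2, 0], "roll": 0},
    {"fingers": 1, "translation": [-0.7, -3.8, 0], "roll": 0},
    {"fingers": 1, "translation": [-0.7, -4.4, 0], "roll": 0},
    {"fingers": 1, "translation": [-0.7, -5.1, 0], "roll": 0},
    {"fingers": 1, "translation": [-0.6, -5.7, 0], "roll": 0},
    {"fingers": 1, "translation": [-0.4, -6.3, 0], "roll": 0},
    {"fingers": 1, "translation": [-0.1, -7, 0], "roll": 0},
    {"fingers": 1, "translation": [0.2, -7.5, 0], "roll": 0},
    {"fingers": 1, "translation": [0.5, -7.9, 0], "roll": 0},
    {"fingers": 1, "translation": [0.8, -8.2, 0], "roll": 0},
    {"fingers": 1, "translation": [0.8, -8.2, 0], "roll": 0}
  ]
}}

```text
clock: 8.9
eef_pos: [0.5646, 0.0239, 0.062]
tool_rot: [0.996, 0.088, -0.0, -0.001]
ft_force: [-0.5, -0.1, -0.4]
grip_width: 0.0004
```

```bash
python3 - <<'E'
from workcell import bot
from h import *
c=bot.camera("wrist");cv2.imwrite("pics/w6.png",c["pixels"][...,::-1])
o=bot.get_obs();print(o["clock"],o["eef_pos"].round(4),o["ft_force"].round(2))
E
```

```text
8.95 [0.5645 0.0236 0.062 ] [ 0.    0.06 -0.83]
```

View pics/w6.png

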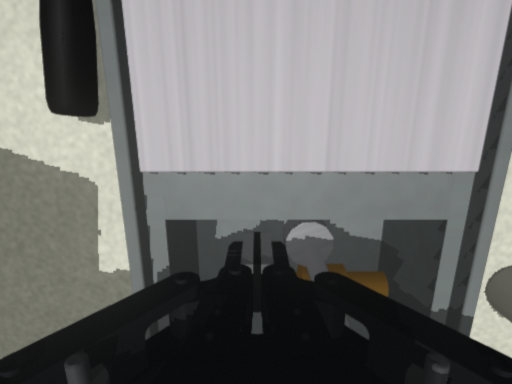

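The puck has swung to (310,240), ahead and to the right of the fingers. Next I'll push in +x until it reaches the stop.

>>> {"op": "play_rows", "data": {
  "motion": [
    {"fingers": 1, "translation": [0.3, -0.1, 0], "roll": 0},
    {"fingers": 1, "translation": [0.6, -0.2, 0], "roll": 0},
    {"fingers": 1, "translation": [0.9, -0.2, 0], "roll": 0},
    {"fingers": 1, "translation": [1.2, -0.2, 0], "roll": 0},
    {"fingers": 1, "translation": [1.4, -0.2, 0], "roll": 0},
    {"fingers": 1, "translation": [1.4, -0.2, 0], "roll": 0}
  ]
}}

```text
clock: 9.45
eef_pos: [0.5786, 0.0271, 0.0623]
tool_rot: [0.996, 0.087, 0.0, 0.0]
ft_force: [-2.2, 0.2, 0.3]
grip_width: -0.0002
```

>>> {"op": "play_rows", "data": {
  "motion": [
    {"fingers": 1, "translation": [0.2, 0, 0], "roll": 0},
    {"fingers": 1, "translation": [0.3, 0, 0], "roll": 0},
    {"fingers": 1, "translation": [0.3, 0, 0], "roll": 0}
  ]
}}

```text
clock: 9.7
eef_pos: [0.5814, 0.0275, 0.0625]
tool_rot: [0.996, 0.087, 0.0, 0.0]
ft_force: [-1.9, -0.3, 1.8]
grip_width: -0.0
```

>>> {"op": "play_rows", "data": {
  "motion": [
    {"fingers": 1, "translation": [0.2, 0, 0], "roll": 0},
    {"fingers": 1, "translation": [0.3, 0, 0], "roll": 0},
    {"fingers": 1, "translation": [0.3, 0, 0], "roll": 0}
  ]
}}

```text
clock: 9.95
eef_pos: [0.583, 0.0277, 0.0621]
tool_rot: [0.996, 0.087, -0.001, 0.0]
ft_force: [-4.5, -1.9, 1.1]
grip_width: -0.0
```

>>> {"op": "play_rows", "data": {
  "motion": [
    {"fingers": 1, "translation": [0.2, 0, 0], "roll": 0},
    {"fingers": 1, "translation": [0.3, 0, 0], "roll": 0},
    {"fingers": 1, "translation": [0.3, 0, 0], "roll": 0}
  ]
}}

```text
clock: 10.2
eef_pos: [0.5836, 0.0277, 0.0616]
tool_rot: [0.996, 0.087, -0.003, 0.001]
ft_force: [-8.5, -2.6, 5.1]
grip_width: 0.0002
```

>>> {"op": "play_rows", "data": {
  "motion": [
    {"fingers": 1, "translation": [0.2, 0, 0], "roll": 0},
    {"fingers": 1, "translation": [0.2, 0, 0], "roll": 0},
    {"fingers": 1, "translation": [0.2, 0, 0], "roll": 0}
  ]
}}

```text
clock: 10.45
eef_pos: [0.5839, 0.0277, 0.0614]
tool_rot: [0.996, 0.087, -0.005, 0.001]
ft_force: [-13.3, -3.8, 7.5]
grip_width: -0.0002
```

The force climbed to 13 N with no further motion, so the handle is at its stop. I'll back away, rise, and check from the earlier viewing pose.

>>> {"op": "play_rows", "data": {
  "motion": [
    {"fingers": 1, "translation": [-1.3, 0.2, 0], "roll": 0},
    {"fingers": 1, "translation": [-2.5, 0.5, 0], "roll": 0},
    {"fingers": 1, "translation": [-2.5, 0.5, 0], "roll": 0},
    {"fingers": 1, "translation": [-2.5, 0.5, -3], "roll": 0},
    {"fingers": 1, "translation": [-2.5, 0.5, -7], "roll": 0},
    {"fingers": 1, "translation": [-2.5, 1, -11], "roll": 0},
    {"fingers": 1, "translation": [-2, 4, -13.8], "roll": 0},
    {"fingers": 1, "translation": [-1.5, 8, -13.8], "roll": 0},
    {"fingers": 1, "translation": [-0.8, 11.5, -13.8], "roll": 0},
    {"fingers": 1, "translation": [-0.8, 14, -13.8], "roll": 0},
    {"fingers": 1, "translation": [-0.8, 14.8, -13.8], "roll": 0},
    {"fingers": 1, "translation": [-0.8, 14.8, -13.8], "roll": 0},
    {"fingers": 1, "translation": [-0.8, 14.8, -13.8], "roll": 0},
    {"fingers": 1, "translation": [-0.8, 14.8, -13.8], "roll": 0}
  ]
}}

```text
clock: 11.62
eef_pos: [0.6069, -0.1168, 0.2003]
tool_rot: [0.996, 0.088, 0.0, -0.0]
ft_force: [-0.0, -0.5, 0.3]
grip_width: -0.0
```

```bash
python3 - <<'E'
from workcell import bot
from h import *
c=bot.camera("wrist");a=c["pixels"];np.savez("w7.npz",**c);s=bot.camera("side");np.savez("s7.npz",**s)
cv2.imwrite("pics/w7.png",np.vstack([a,cv2.resize(s["pixels"][140:350,100:330],(512,216))])[...,::-1])
o=bot.get_obs();print(o["clock"],o["eef_pos"].round(4),o["joint_vel"].round(3),o["ft_force"].round(2))
E
```

```text
11.7167 [ 0.6067 -0.1165  0.2004] [-0.001 -0.003 -0.002  0.001 -0.004 -0.001] [-1.05  0.25 -0.81]
```

View pics/w7.png

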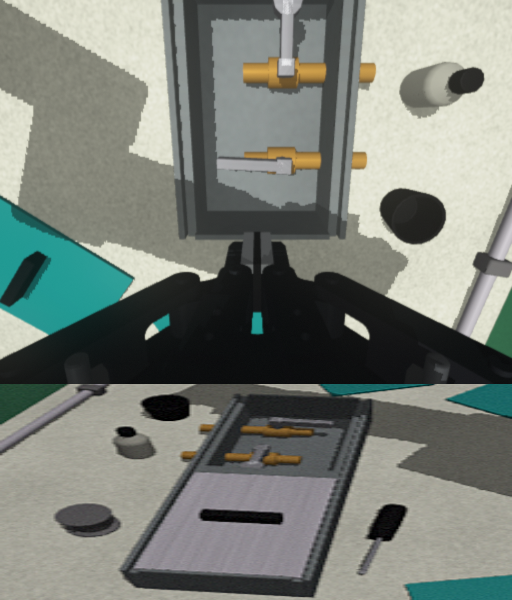

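The puck is at (287,3), straight +y of its pivot (286,67). The plain bar looks unchanged, and in the side view the cover lies flat at the far end. I'll check the numbers, then hand in.

```bash
python3 - <<'E'
from h import *
from workcell import bot
t=np.radians(10);ex=np.array([np.cos(t),np.sin(t)]);ey=np.array([-ex[1],ex[0]])
c=dict(np.load("w7.npz"))
a,b=[ray(c,u,.06)[0,:2] for u in((287,3),(286,66))];d=a-b;print("handle angle",np.arctan2(d@ey,-(d@ex)),np.linalg.norm(d))
print("plain tip",ray(c,(219,162),.06)[0,:2].round(4),"was",[.568,-.099])
s0=dict(np.load("side0.npz"));s=dict(np.load("s7.npz"))
def rib(c,r):
    k,l,st,ce=cv2.connectedComponentsWithStats((c["pixels"].max(2)<60).astype(np.uint8))
    i=min(range(1,k),key=lambda i:np.hypot(*(ce[i]-r)) if st[i,4]>15 else 1e9);return ray(c,ce[i],.09)[0,:2]
m=rib(s,(209,269))-rib(s0,(228,182));print("cover moved box y",m@ey,"x",m@ex)
for n,(x,y,w,h) in dict(bottle=(145,178,28,38),spool=(120,253,38,38),cup=(158,147,32,30),driver=(255,252,35,76)).items():
    print(n,np.abs(s["pixels"][y:y+h,x:x+w].astype(int)-s0["pixels"][y:y+h,x:x+w]).mean().round(2))
print(bot.job_done())
E
```

```text
handle angle 1.5594423456548157 0.04640836926877824
plain tip [ 0.5679 -0.0984] was [0.568, -0.099]
cover moved box y 0.22506815901050392 x -0.0004682924957949003
bottle 6.96
spool 6.5
cup 12.59
driver 7.49
the job is handed in; nothing more can be done
None
```

I slid the cover to the far end of its guides, pushed the round-ended handle shut to its stop, and handed the job in at about 12 s. The hand-in gives no verdict.

- **Cover:** it moved 225 mm along the box (from about -113 to about +112 mm, where +115 is the end). It stopped against the end wall with the push force at 18 N and looks flat in the side view.
- **Marked handle:** its angle in the last wrist picture is about 1.56 rad (stop at 1.571). Its pivot-to-tip length came out as 46 mm against 50 mm, because the puck was partly cut off at the picture's edge. The push force rose to 13 N with no further motion, which agrees with the handle being at its stop.
- **Plain handle:** its end is within 1 mm of where it was.
- **Bottle, spool, cup and screwdriver:** they look unmoved by eye. I did not measure their positions. The before/after pixel comparison was not clean (mean differences 6.5 to 12.6, largest at the cup), probably from moved shadows and image noise.
- **Robot:** it was clear of everything and at rest at hand-in.

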